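# Fetch the sharpening stone from behind the bottles

### The arm

A 6-joint arm with a two-finger parallel gripper is mounted at the origin on a cart in front of the work surface, level with it; the furniture and walls round the work are solid. World frame = base frame: x ahead of the robot, y to its left, z up, the work surface at z = 0. Lengths are in mm, angles in degrees, forces in N, time in s.
With the tool pointing down it reaches from about 350 to 850 mm from the base axis. Payload 8.1 kg.
Tool frame: the origin (TCP) lies on the centre line of the jaws, within the pads' length; the fingertips stand 19 mm ahead of it and the grasp point (between the pads) is the TCP; z points along the fingers, y is the line along which they close (so a half turn about z gives the same grasp; the last joint's range is limited). The gripper opens to 85 mm and grips with 20 to 120 N. Pads are 22 mm wide; open, the fingers measure 114 mm over their backs; the gripper's body (76 mm by 85 mm) begins 54 mm behind the grasp point. The pads swing forward as they close: fully open they stand 13 mm farther back than shut.
Start: joints at [-4.893, 7.471, 85.268, -0, 87.261, -4.893], TCP at [600.005, 0.022, 250.292] pointing down, gripper open.
Joint ranges: [-169.43, 169.43], [-51.17, 129.36], [1.28, 143.12], [-76.62, 256.62], [0, 156.53], [-152.29, 152.29]. Speed limits (degrees/s): [136.94, 136.94, 159.86, 180, 180, 180].

### API

Orientations are given as [roll, pitch, yaw] about the fixed x, y, z axes, in that order (R = Rz(yaw) Ry(pitch) Rx(roll)).
In Python, from bench import r gives the robot as it stands. The module is installed in compiled form; this text tells all that it offers.
- The arm moves only by the tool servo_tool, never from a script. Its arguments are lists of equal length, an entry for each row: "fingers": the finger opening in m, from 0 to 0.0854; "linear": the shift along the tool's x, y, z in m, a list of three; "rotation": the turn, a rotation vector about the tool's x, y, z in degrees, a list of three. A call has 1 to 10 rows; each row is the pose to reach, as a shift and turn from the pose commanded when the call began, along the tool's axes at that moment; what a row does not reach only later rows make up. A row lasts 1/10 s, in which the tool goes at most 50 mm and 8.59 degrees, less where a joint would pass 70% of its speed; a pose out of reach is approached as far as the arm can. A call with a gripper value outside its range is refused whole. The fingers move at their own pace and stop on an object; "force" is the grip in N (left out, the last holds). Time passes only in rows, so rows that repeat a pose let the fingers close. It gives the time, the measured TCP pose, the force, the opening and the grip force at its end, in the units of the state.
- r.sense(): the state, without advancing time (a new reading comes with each control period).
- r.snapshot(name): name is "scene" or "side" or "wrist"; returns a dict with "frame" (384x512x3 uint8, red, green, blue), "fx", "fy", "cx", "cy" (pixels), "camera_from_world" (4x4, takes a point from world to camera coordinates). Camera axes: x right, y up, looking along -z (the intrinsics and any distortion apply to the point x, -y, -z); pixel columns grow to the right and rows downward; lengths in mm; the calibration is good to about 2 mm. A picture is of the moment at which its call begins. There is no depth.
- r.hand_in(): hands the job in; it is judged then, once.
The state is a dict: "time": time; "joint_pos": joint angles; "qd": joint speeds; "joint_efforts": joint torques, N m; "tool_pos": TCP position; "tcp_rot": TCP orientation; "ft_force": force on the tool from outside, world axes, zero at the start; "wrist_torque": the same for the moment, N m; "finger_gap": finger opening in mm; "grip_force": force on a finger pad.
Only numpy, scipy, OpenCV 4.12 (cv2) and the standard library are available. Lean on these libraries where they do the work, as an engineer would, in place of code of your own. Each camera call takes 0.05 s, during which the arm holds its last target. There are 200 camera calls.

### The job

I need the long sharpening stone from the back of the supply board. First stand all three bottles from the board on the green mat, then lay the stone flat inside the rimmed wooden holder, and then put every bottle back upright on the same felt pad of the board it came from. Knock no bottle over and leave the small grey stone alone.

Things in the scene. Friction and masses are not known exactly. Their poses are not given: they have to be found in the camera images.
- board: fixed light wooden supply board, 145 (x) x 250 (y) x 12 mm high; origin at the bench surface. It covers its own x from -75 to +70 mm and y from -125 to +125. Its flat top at z = 12 mm has three thin grey felt pads of 60 mm diameter, flush with it, centred at its own x = -40 mm, y = -75, 0 and +75 mm. One bottle stands on each pad at the start (which on which varies); the long stone lies behind the row, centred at x = +25 mm, y = 0.
- pink_bottle: loose upright round bottle, pink with a yellow cap: body 52 mm in diameter to 105 mm height, cap 28 mm in diameter to 135 mm; 0.2 kg; origin at the centre of its underside, z up
- white_bottle: loose upright round bottle, white with a white cap: body 44 mm in diameter to 93 mm height, cap 34 mm in diameter to 115 mm; 0.12 kg; origin at the centre of its underside, z up
- dark_bottle: loose upright round bottle, near-black with a black cap and a pale label: body 39 mm in diameter to 79 mm height, cap 32 mm in diameter to 96 mm; 0.11 kg; origin at the centre of its underside, z up
- oil_stone: loose long dark grey sharpening stone lying flat, 52 (x) x 150 (y) x 26 mm high, 0.55 kg; origin at the centre of its underside; it lies parallel to the board, and either way round is alike
- mat: fixed flat green mat with a thin white border line, 240 (x) x 110 (y) x 4 mm thick, the side area for the bottles; origin at the centre of its underside; it and the holder may stand on either side of the board
- holder: fixed brown wooden stone holder with a low rim, 82 (x) x 180 (y) x 12 mm high; its cork-lined recess is 70 (x) x 168 (y) mm, floor 6 mm above the bench, rim 6 mm above that floor; origin at the centre of its underside, long side along its y
- small_stone: loose small grey rubbing stone, 30 x 48 x 24 mm, near the robot side of the bench; not to be touched; origin at the centre of its underside
Mind the look-alikes: they are no part of the job. Leave any blue or purple look-alike of the dark_bottle alone.

How it is judged (in metres and radians):
On the way, in this order (a step that is already met when the one before it is completed fails the run):
1. all three bottles stand upright on the green mat while the stone still lies in its place on the board (x of pink_bottle in the frame of mat between -0.12 and 0.12 m and y of pink_bottle in the frame of mat between -0.055 and 0.055 m and z of pink_bottle in the frame of mat between 0 and 0.008 m and angle between each of pink_bottle, white_bottle, dark_bottle's own z axis and vertical below 0.1 rad and linear speed of each of pink_bottle, white_bottle, dark_bottle below 0.02 m/s and x of white_bottle in the frame of mat between -0.12 and 0.12 m and y of white_bottle in the frame of mat between -0.055 and 0.055 m and z of white_bottle in the frame of mat between 0 and 0.008 m and x of dark_bottle in the frame of mat between -0.12 and 0.12 m and y of dark_bottle in the frame of mat between -0.055 and 0.055 m and z of dark_bottle in the frame of mat between 0 and 0.008 m and distance of oil_stone from where it was at the start of the episode below 0.025 m), for 0.2 s.
2. the stone lies flat in the holder while all three bottles still stand on the mat (x of oil_stone in the frame of holder between -0.015 and 0.015 m and y of oil_stone in the frame of holder between -0.015 and 0.015 m and z of oil_stone in the frame of holder between 0.003 and 0.009 m and angle between oil_stone's own z axis and vertical below 0.05 rad and linear speed of each of oil_stone, pink_bottle, white_bottle, dark_bottle below 0.02 m/s and x of pink_bottle in the frame of mat between -0.12 and 0.12 m and y of pink_bottle in the frame of mat between -0.055 and 0.055 m and z of pink_bottle in the frame of mat between 0 and 0.008 m and angle between each of pink_bottle, white_bottle, dark_bottle's own z axis and vertical below 0.1 rad and x of white_bottle in the frame of mat between -0.12 and 0.12 m and y of white_bottle in the frame of mat between -0.055 and 0.055 m and z of white_bottle in the frame of mat between 0 and 0.008 m and x of dark_bottle in the frame of mat between -0.12 and 0.12 m and y of dark_bottle in the frame of mat between -0.055 and 0.055 m and z of dark_bottle in the frame of mat between 0 and 0.008 m), for 0.2 s.
At the end, for the whole second after the job is handed in: the stone lies flat on the floor of the holder's recess (centre within 15 mm of the holder's in its x and y, 3 mm in height, tilt under 0.05 rad); each bottle stands upright (tilt under 0.1 rad) on its own pad, base within 15 mm of its starting point; all at rest (x of oil_stone in the frame of holder between -0.015 and 0.015 m and y of oil_stone in the frame of holder between -0.015 and 0.015 m and z of oil_stone in the frame of holder between 0.003 and 0.009 m and angle between oil_stone's own z axis and vertical below 0.05 rad and linear speed of each of oil_stone, pink_bottle, white_bottle, dark_bottle below 0.02 m/s and distance of each of pink_bottle, white_bottle, dark_bottle from where it was at the start of the episode below 0.015 m and angle between each of pink_bottle, white_bottle, dark_bottle's own z axis and vertical below 0.1 rad); the robot touches nothing.
It fails at once if a bottle is tipped over (leans more than 0.6 rad) (angle between any of pink_bottle, white_bottle, dark_bottle's own z axis and vertical above 0.6 rad).
It fails at once if the small grey stone is shifted by more than 20 mm (distance of small_stone from where it was at the start of the episode above 0.02 m).
It also fails if it takes over 144 s, if anything falls off the work surface, if the arm or the gripper's body presses on something with over 40 N, if the wrist force passes 120 N, or if a joint passes its speed limit or range.

## Working session

There is one attempt and no reset: what is moved stays moved. The work goes in short steps, Python scripts to look and compute and a tool call to move; the robot and the scene stay as the last step left them, time stands still between calls to the robot, and variables do not carry over. Pictures are saved under pics/ and viewed, at most 14 in all, crops included, and the job is handed in when it is done.

Besides the shell and the picture viewer there is one more tool, called after "Emit:" as name(argument=value, ...) on one line, values as JSON. servo_tool: Moves the arm, as the interface text tells. Its arguments: {"type":"object","properties":{"fingers":{"type":"array","items":{"type":"number"}},"linear":{"type":"array","items":{"type":"array","items":{"type":"number"}}},"rotation":{"type":"array","items":{"type":"array","items":{"type":"number"}}},"force":{"type":"number"}},"required":["fingers","linear","rotation"]}

```bash
mkdir -p pics; cat > h.py <<'E'
import numpy as np, cv2
from bench import r
def snap(n,save=None):
    s=r.snapshot(n)
    if save: cv2.imwrite('pics/'+save,cv2.cvtColor(s['frame'],cv2.COLOR_RGB2BGR))
    return s
def ray(s,u,v,z):
    M=np.array(s['camera_from_world']);R=M[:3,:3];c=-R.T@M[:3,3]
    d=R.T@np.array([(u-s['cx'])/s['fx'],-(v-s['cy'])/s['fy'],-1])
    return c+d*(z-c[2])/d[2]
def proj(s,p):
    M=np.array(s['camera_from_world']);q=M[:3,:3]@np.array(p,float)+M[:3,3]
    return s['cx']+s['fx']*q[0]/-q[2], s['cy']-s['fy']*q[1]/-q[2]
E
python3 - <<'E'
from h import *
import pickle
d={n:snap(n,n+'0.png') for n in('scene','side')}
pickle.dump(d,open('s0.pkl','wb'))
for s in d.values():
    M=np.array(s['camera_from_world']);print(s.keys(),-M[:3,:3].T@M[:3,3],s['fx'],s['cx'],s['cy'],[k for k in s if k not in('frame',)])
a=np.hstack([s['frame'] for s in d.values()]);print(r.sense())
E
```

```text
dict_keys(['frame', 'fx', 'fy', 'cx', 'cy', 'camera_from_world']) [  17.44456409 -533.15438205  752.81164063] 385.80432241904117 251.56015181181886 191.3120836035566 ['fx', 'fy', 'cx', 'cy', 'camera_from_world']
dict_keys(['frame', 'fx', 'fy', 'cx', 'cy', 'camera_from_world']) [252.94888573 748.48391049 653.71064986] 391.6979251350649 261.4075466270085 193.74822583298283 ['fx', 'fy', 'cx', 'cy', 'camera_from_world']
{'time': 0.1, 'joint_pos': array([-4.89343624e+00,  7.51067303e+00,  8.53228088e+01, -1.30090209e-03,
        8.72618184e+01, -4.89413141e+00]), 'qd': array([-0.03196159, -0.0613642 , -0.21872209, -0.02657956,  0.02039581,
       -0.02795674]), 'joint_efforts': array([ 1.52257860e-03, -5.70947063e+01, -5.01941299e+01, -1.80579236e-04,
        8.16394575e-03,  5.26326357e-05]), 'tool_pos': array([5.99538083e+02, 5.00737272e-02, 2.49352646e+02]), 'tcp_rot': array([-1.79904936e+02, -6.83594369e-03,  9.00007527e+01]), 'ft_force': array([-0.38627697, -0.40239436, -0.01761367]), 'wrist_torque': array([ 0.02033874, -0.05730295,  0.02355181]), 'grip_force': 0.0, 'finger_gap': 85.27389193240394}
```

View pics/scene0.png

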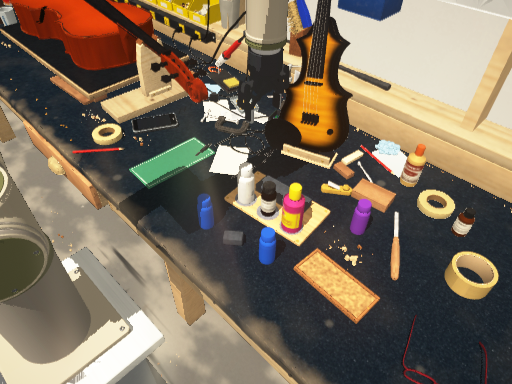

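View pics/side0.png

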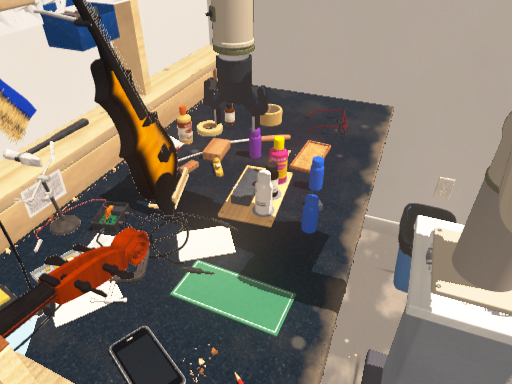

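The scene view shows the pink, dark and white bottles on the board at about (292,210), (268,200) and (245,185). The green mat is at (172,162) and the holder at (337,284). Blue decoys stand at (206,212) and (268,246), a purple one at (360,217), and the small stone at (233,238). Next I'll take mask measurements and a zoomed crop.

```bash
python3 - <<'E'
from h import *
import pickle
d=pickle.load(open('s0.pkl','rb'))
def big(m,roi):
    k=np.zeros_like(m);x0,y0,x1,y1=roi;k[y0:y1,x0:x1]=m[y0:y1,x0:x1]
    k=cv2.morphologyEx(k,cv2.MORPH_CLOSE,np.ones((5,5)))
    c=max(cv2.findContours(k,cv2.RETR_EXTERNAL,cv2.CHAIN_APPROX_NONE)[0],key=cv2.contourArea);return c
def quad(c):
    h=cv2.convexHull(c)
    for e in np.arange(0.01,0.1,0.005):
        a=cv2.approxPolyDP(h,e*cv2.arcLength(h,True),True)
        if len(a)<=4:break
    return a[:,0]
R={'scene':dict(mat=(120,130,225,195),holder=(285,240,390,330)),'side':dict(mat=(160,255,305,340),holder=(285,135,335,178))}
for n,s in d.items():
    hsv=cv2.cvtColor(s['frame'],cv2.COLOR_RGB2HSV)
    for o,(lo,hi,z) in dict(mat=((60,60,60),(90,255,255),4),holder=((5,80,90),(25,255,255),12)).items():
        q=quad(big(cv2.inRange(hsv,lo,hi),R[n][o]));P=np.array([ray(s,*p,z)[:2] for p in q])
        print(n,o,q.tolist(),P.round().tolist(),'mean',P.mean(0).round(1),'sides',[round(float(np.linalg.norm(P[i]-P[i-1]))) for i in range(len(P))])
a=cv2.resize(d['scene']['frame'][150:280,190:340],(800,693),interpolation=cv2.INTER_CUBIC)[:600]
b=cv2.resize(d['side']['frame'][120:235,200:340],(730,600),interpolation=cv2.INTER_CUBIC)
cv2.imwrite('pics/c1.png',a[:,:,::-1]);cv2.imwrite('pics/c2.png',b[:,:,::-1])
E
```

```text
scene mat [[215, 152], [149, 188], [129, 170], [192, 137]] [[610.0, 207.0], [372.0, 215.0], [375.0, 320.0], [609.0, 318.0]] mean [491.5 265. ] sides [111, 238, 105, 234]
scene holder [[316, 248], [379, 297], [356, 323], [293, 269]] [[533.0, -247.0], [525.0, -425.0], [439.0, -423.0], [448.0, -247.0]] mean [ 486.2 -335.8] sides [85, 178, 86, 176]
side mat [[170, 292], [198, 259], [295, 295], [275, 336]] [[617.0, 311.0], [608.0, 205.0], [372.0, 223.0], [378.0, 329.0]] mean [493.8 267. ] sides [239, 106, 237, 107]
side holder [[330, 145], [309, 172], [285, 176], [288, 150]] [[446.0, -420.0], [467.0, -231.0], [528.0, -184.0], [567.0, -334.0]] mean [ 501.8 -292.2] sides [148, 189, 77, 156]
```

View pics/c1.png

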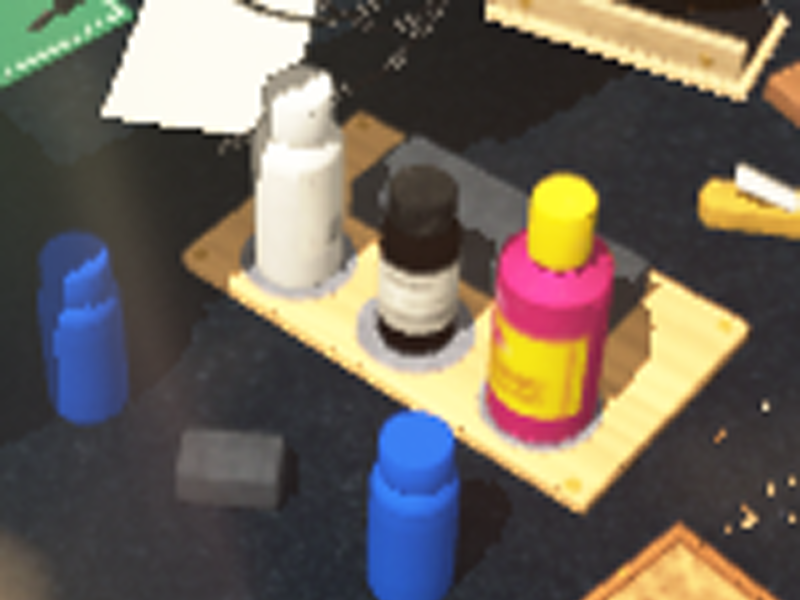

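View pics/c2.png

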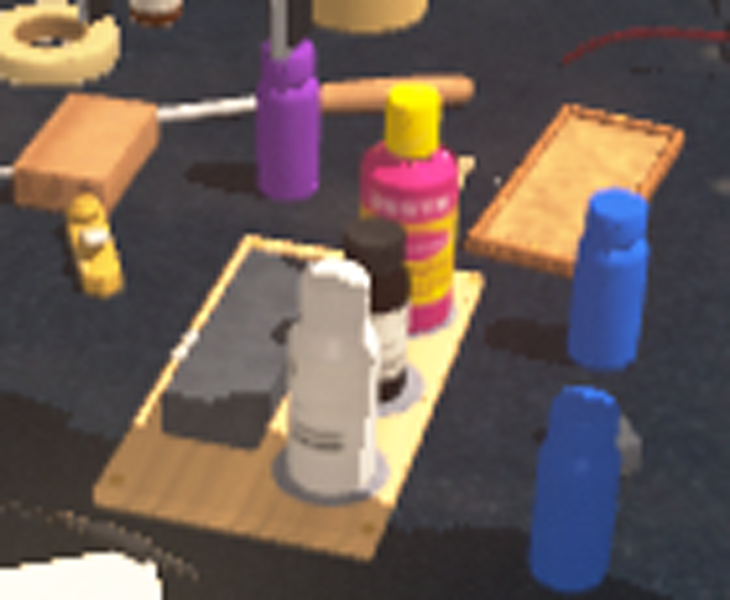

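The crops show white, dark and pink standing in order from +y to −y on the three pads. The stone is intact behind the row, and the board corners and cap tops are clearly visible. I'll convert those pixels to positions.

```bash
python3 - <<'E'
from h import *
import pickle
d=pickle.load(open('s0.pkl','rb'));S,D=d['scene'],d['side']
fs=lambda p:(190+p[0]/5.333,150+p[1]/5.333)
fd=lambda p:(200+p[0]/5.214,120+p[1]/5.217)
def tri(a,b):
    A=[];y=[]
    for s,p in((S,a),(D,b)):
        c=ray(s,*p,0);e=ray(s,*p,100)-c;e/=np.linalg.norm(e);P=np.eye(3)-np.outer(e,e);A.append(P);y.append(P@c)
    A=np.vstack(A);y=np.hstack(y);x=np.linalg.lstsq(A,y,rcond=None)[0];return x.round(1),round(float(np.linalg.norm(A@x-y)),1)
cs=np.array([ray(S,*fs(p),12)[:2] for p in[(585,505),(748,328),(362,113),(185,258)]]);cd=np.array([ray(D,*fd(p),12)[:2] for p in[(483,275),(252,237),(97,492),(375,552)]])
print('board',cs.round(),cs.mean(0),'\n',cd.round(),cd.mean(0))
for n,a,b,z in[('white',(300,78),(335,268),127),('dark',(425,180),(375,235),108),('pink',(565,190),(413,97),147),('blueL',(75,248),(585,395),96),('blueR',(417,428),(618,200),96)]:
    print(n,ray(S,*fs(a),z)[:2].round(1),ray(D,*fd(b),z)[:2].round(1),tri(fs(a),fd(b)))
print('purple',ray(S,361,203,96)[:2],'small',ray(S,233,234,24)[:2])
print('scroll',tri((185,80),(130,245)),tri((203,98),(148,240)))
print('violin bottom',ray(S,350,150,0),ray(S,268,135,0),ray(D,172,208,0))
E
```

```text
board [[ 513. -214.]
 [ 654. -200.]
 [ 634.   44.]
 [ 490.   30.]] [572.5567744  -84.80341398] 
 [[ 512. -209.]
 [ 651. -197.]
 [ 631.   51.]
 [ 487.   43.]] [570.24904409 -78.1496077 ]
white [535.1  -7.5] [532.4 -17. ] (array([530.8, -11.4, 131.3]), 0.8)
dark [540.9 -83.2] [534.6 -80.8] (array([537.7, -83.8, 107.8]), 3.8)
pink [ 547.4 -156.9] [ 541.9 -156.6] (array([ 543.9, -158. ,  147.7]), 3.1)
blueL [405.6   5.6] [404.1  -4.6] (array([402.8,   1.8, 100.7]), 0.0)
blueR [ 438.  -174.9] [ 433.1 -180.3] (array([ 434. , -176.8,   99.1]), 2.5)
purple [ 655.89039931 -272.77369179] small [414.7911109 -83.4076933]
scroll (array([640. , 363.1, 176.3]), 0.0) (array([654. , 302.4, 132.8]), 2.7)
violin bottom [922.77262956 -79.93715525   0.        ] [796.64860542 155.86631421   0.        ] [765.66348737  60.36086131   0.        ]
```

Emit:
servo_tool(fingers=[0.085,0.085,0.085,0.085,0.085,0.085], linear=[[-0.04,-0.014,0],[-0.08,-0.028,0],[-0.12,-0.043,0],[-0.158,-0.057,0],[-0.158,-0.057,0],[-0.158,-0.057,0]], rotation=[[0,0,0],[0,0,0],[0,0,0],[0,0,0],[0,0,0],[0,0,0]], force=30)

```text
time: 0.7
tool_pos: [542.6, -158.6, 249.9]
tcp_rot: [-180.0, -0.0, 89.9]
ft_force: [0.3, 0.6, -0.5]
finger_gap: 84.8
grip_force: 0.0
```

```bash
python3 - <<'E'
from h import *
import pickle
s=snap('wrist','w1.png');pickle.dump(s,open('w1.pkl','wb'))
print(r.sense()['tool_pos'],r.sense()['tcp_rot'])
for n,x,y,z in[('pink',543,-158,147),('dark',536,-83.5,108),('white',529.5,-11.5,127)]: print(n,proj(s,(x,y,z)))
E
```

```text
[ 542.9330078  -157.73382611  249.96211537] [-1.79978769e+02 -4.02679603e-02  8.99557715e+01]
pink (np.float64(255.42888509020045), np.float64(205.49540001791036))
dark (np.float64(247.2597260889419), np.float64(111.84282121517835))
white (np.float64(237.20578361836817), np.float64(11.105609187500534))
```

View pics/w1.png

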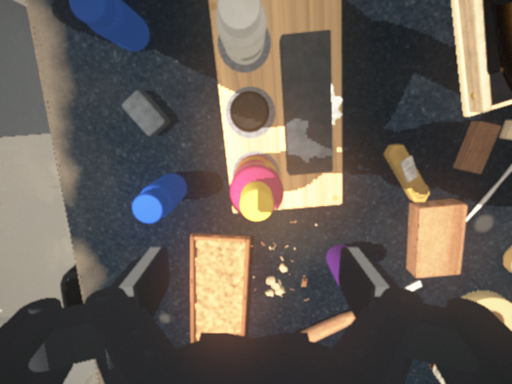

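The wrist view shows the cap tops close to prediction: pink (257,206), dark (249,110), white (240,15). The stone's top corners are at (281,36), (330,31), (337,173) and (289,175). The holder's near edge runs from (190,235) to (251,237).

```bash
python3 - <<'E'
from h import *
import pickle
s=pickle.load(open('w1.pkl','rb'))
for n,u,v,z in[('pink',257,206,147),('dark',249,110,108),('white',240,15,127),('st',281,36,38),('st',330,31,38),('st',337,173,38),('st',289,175,38),('hold',190,235,12),('hold',251,237,12),('board',342,205,12)]: print(n,ray(s,u,v,z).round(1))
hsv=cv2.cvtColor(s['frame'],cv2.COLOR_RGB2HSV)
def cen(m,roi):
    x0,y0,x1,y1=roi;k=np.zeros_like(m);k[y0:y1,x0:x1]=m[y0:y1,x0:x1]
    c=max(cv2.findContours(k,0,2)[0],key=cv2.contourArea);return cv2.minAreaRect(c)
print('dark',cen(cv2.inRange(hsv,(0,0,0),(180,255,75)),(226,87,274,135)))
print('stone',x:=cen(cv2.inRange(hsv,(0,0,0),(180,90,110)),(272,20,345,185)),[ray(s,*p,38).round(1)[:2] for p in cv2.boxPoints(x)])
E
```

```text
pink [ 544.3 -158.4  147. ]
dark [537.5 -82.  108. ]
white [531.6 -14.1 127. ]
st [570.2  -6.6  38. ]
st [620.9  -2.1  38. ]
st [ 639.6 -151.4   38. ]
st [ 583.1 -153.7   38. ]
hold [ 455.  -240.7   12. ]
hold [ 537.5 -243.8   12. ]
board [ 657.  -198.7   12. ]Traceback (most recent call last):
  File "<stdin>", line 9, in <module>
  File "<stdin>", line 8, in cen
ValueError: max() iterable argument is empty
```

Emit:
servo_tool(fingers=[0.085,0.085,0.085,0.085,0.085,0.085,0.085,0.045,0.045,0.045], linear=[[0,0.001,0.03],[0,0.001,0.06],[0,0.001,0.09],[0,0.001,0.12],[0,0.001,0.14],[0,0.001,0.15],[0,0.001,0.15],[0,0.001,0.15],[0,0.001,0.15],[0,0.001,0.15]], rotation=[[0,0,0],[0,0,0],[0,0,0],[0,0,0],[0,0,0],[0,0,0],[0,0,0],[0,0,0],[0,0,0],[0,0,0]], force=30)

```text
time: 1.75
tool_pos: [545.2, -158.3, 102.4]
tcp_rot: [179.8, 0.1, 90.0]
ft_force: [0.2, 0.0, 2.1]
finger_gap: 49.3
grip_force: 30.9
```

Emit:
servo_tool(fingers=[0.045,0.045,0.045,0.045,0.045], linear=[[0,0,0],[0,0,0],[0,0,0],[0,0,0],[0,0,0]], rotation=[[0,0,0],[0,0,0],[0,0,0],[0,0,0],[0,0,0]])

```text
time: 2.25
tool_pos: [545.1, -158.3, 102.3]
tcp_rot: [179.8, 0.0, 90.0]
ft_force: [-1.1, 1.2, 6.5]
finger_gap: 49.5
grip_force: 31.3
```

Emit:
servo_tool(fingers=[0.07,0.07,0.07,0.07,0.045,0.045,0.045,0.045,0.045], linear=[[0,0,0],[0,0,0],[0,0,0.003],[0,0,0.003],[0,0,0.003],[0,0,0.003],[0,0,0.003],[0,0,0.003],[0,0,0.003]], rotation=[[0,0,0],[0,0,0],[0,0,0],[0,0,0],[0,0,0],[0,0,0],[0,0,0],[0,0,0],[0,0,0]])

```text
time: 3.15
tool_pos: [544.0, -158.0, 97.3]
tcp_rot: [180.0, 0.0, 90.0]
ft_force: [0.3, 0.3, 1.1]
finger_gap: 49.4
grip_force: 31.4
```

Emit:
servo_tool(fingers=[0.045,0.045,0.045,0.045,0.045,0.045,0.045,0.045], linear=[[0,0,-0.01],[0,0,-0.03],[0,0,-0.06],[0,0,-0.09],[0,0,-0.12],[0,0,-0.145],[0,0,-0.155],[0,0,-0.155]], rotation=[[0,0,0],[0,0,0],[0,0,0],[0,0,0],[0,0,0],[0,0,0],[0,0,0],[0,0,0]])

```text
time: 3.95
tool_pos: [544.8, -158.3, 254.3]
tcp_rot: [179.8, 0.1, 90.0]
ft_force: [0.2, 1.0, -1.9]
finger_gap: 49.6
grip_force: 31.7
```

```bash
python3 - <<'E'
from h import *
s=r.sense();print(s['tool_pos'],s['tcp_rot'],s['ft_force'],s['finger_gap'])
snap('scene','l1.png')
E
```

```text
[ 544.80186126 -158.2848159   254.26796352] [1.79823569e+02 7.21519802e-02 9.00040760e+01] [ 0.17159377  0.96240173 -1.86134692] 49.6463390677277
```

View pics/l1.png

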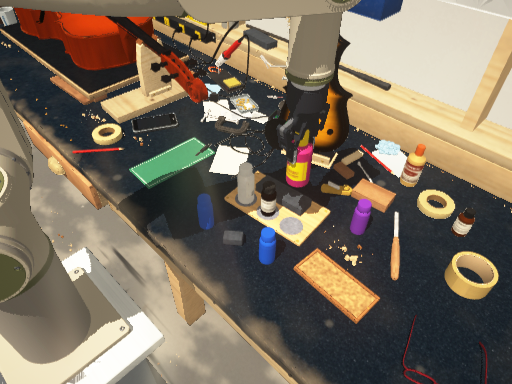

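The pink bottle is held cleanly at (298,165); white, dark and stone are undisturbed. I'll carry it to the near end of the mat.

Emit:
servo_tool(fingers=[0.045,0.045,0.045,0.045,0.045,0.045,0.045,0.045,0.045,0.045], linear=[[0.015,-0.005,0],[0.045,-0.014,0],[0.085,-0.027,0],[0.125,-0.04,0],[0.165,-0.052,0],[0.205,-0.065,0],[0.245,-0.078,0],[0.285,-0.09,0],[0.325,-0.103,0],[0.36,-0.114,0]], rotation=[[0,0,0],[0,0,0],[0,0,0],[0,0,0],[0,0,0],[0,0,0],[0,0,0],[0,0,0],[0,0,0],[0,0,0]])

```text
time: 5.0
tool_pos: [427.5, 204.0, 250.2]
tcp_rot: [-179.8, 0.0, 90.0]
ft_force: [0.3, 0.2, -1.4]
finger_gap: 49.7
grip_force: 31.8
```

Emit:
servo_tool(fingers=[0.045,0.045,0.045,0.045,0.045,0.045,0.045,0.045,0.045,0.045], linear=[[0.03,-0.01,0],[0.055,-0.018,0],[0.068,-0.022,0],[0.068,-0.022,0],[0.068,-0.022,0.02],[0.068,-0.022,0.05],[0.068,-0.022,0.08],[0.068,-0.022,0.11],[0.068,-0.022,0.13],[0.068,-0.022,0.14]], rotation=[[0,0,0],[0,0,0],[0,0,0],[0,0,0],[0,0,0],[0,0,0],[0,0,0],[0,0,0],[0,0,0],[0,0,0]])

```text
time: 6.0
tool_pos: [406.5, 268.1, 109.2]
tcp_rot: [-179.8, 0.2, 89.9]
ft_force: [0.2, 0.0, -1.4]
finger_gap: 49.8
grip_force: 31.7
```

Emit:
servo_tool(fingers=[0.045,0.045,0.045,0.045,0.045,0.045], linear=[[0,0,0.006],[0,0,0.012],[0,0,0.017],[0,0,0.02],[0,0,0.0215],[0,0,0.0215]], rotation=[[0,0,0],[0,0,0],[0,0,0],[0,0,0],[0,0,0],[0,0,0]])

```text
time: 6.6
tool_pos: [408.1, 270.1, 91.0]
tcp_rot: [180.0, -0.0, 90.0]
ft_force: [-0.2, 0.5, -1.1]
finger_gap: 50.0
grip_force: 31.8
```

Emit:
servo_tool(fingers=[0.045,0.045,0.066,0.066,0.066,0.066,0.066,0.066,0.066,0.066], linear=[[0,0,0.0012],[0,0,0.0012],[0,0,0.0012],[0,0,0.0012],[0,0,0.0012],[0,0,-0.01],[0,0,-0.04],[0,0,-0.08],[0,0,-0.12],[0,0,-0.16]], rotation=[[0,0,0],[0,0,0],[0,0,0],[0,0,0],[0,0,0],[0,0,0],[0,0,0],[0,0,0],[0,0,0],[0,0,0]])

```text
time: 7.6
tool_pos: [407.8, 269.9, 253.4]
tcp_rot: [180.0, -0.0, 90.0]
ft_force: [1.6, 0.5, 0.7]
finger_gap: 65.9
grip_force: 0.0
```

```bash
python3 - <<'E'
from h import *
s=snap('side','p1.png');print(r.sense()['tool_pos'])
m=cv2.inRange(cv2.cvtColor(s['frame'],cv2.COLOR_RGB2HSV),(18,130,120),(35,255,255));
for x in cv2.connectedComponentsWithStats(m)[2][1:]:
    if x[4]>25: print(x)
print(proj(s,(408,270,139)),proj(s,(408,270,109)))
E
```

```text
[410.45507784 271.34400488 261.47373893]
[113  75  15  26  94]
[  0  97  29  42 549]
[129 104   6  10  32]
[177 114  14   8  70]
[135 116  38  63 782]
[304 144  22  22 218]
[213 157  10  20 112]
[265 254  16  22 311]
[  0 288  10  18 105]
[258 288  28  23 291]
(np.float64(272.7661774377809), np.float64(259.72653567576714)) (np.float64(272.3014644973873), np.float64(271.16931037439304))
```

View pics/p1.png

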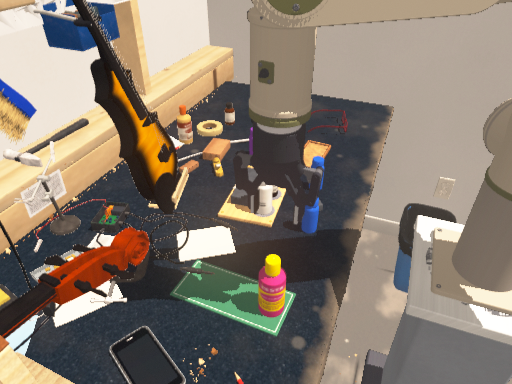

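The side view shows the pink bottle upright on the mat with its cap at (273,262), near (273,260) as predicted. White is next.

Emit:
servo_tool(fingers=[0.085,0.085,0.085,0.085,0.085,0.085,0.085,0.085,0.085,0.085], linear=[[-0.02,0.009,0],[-0.06,0.026,0],[-0.1,0.043,0],[-0.14,0.061,0],[-0.18,0.078,0],[-0.22,0.095,0],[-0.255,0.11,0],[-0.275,0.119,0],[-0.2825,0.1225,0],[-0.2825,0.1225,0]], rotation=[[0,0,0],[0,0,0],[0,0,0],[0,0,0],[0,0,0],[0,0,0],[0,0,0],[0,0,0],[0,0,0],[0,0,0]])

```text
time: 8.65
tool_pos: [530.7, -13.1, 251.2]
tcp_rot: [180.0, -0.0, 89.9]
ft_force: [-0.3, 0.6, -0.0]
finger_gap: 85.2
grip_force: 0.0
```

Emit:
servo_tool(fingers=[0.085,0.085,0.085,0.085,0.085,0.085,0.085,0.085,0.085], linear=[[0,0,0.02],[0,0,0.05],[0,0,0.08],[0,0,0.11],[0,0,0.14],[0,0,0.155],[0,0,0.165],[0,0,0.1685],[0,0,0.1685]], rotation=[[0,0,0],[0,0,0],[0,0,0],[0,0,0],[0,0,0],[0,0,0],[0,0,0],[0,0,0],[0,0,0]])

```text
time: 9.55
tool_pos: [531.0, -12.2, 83.0]
tcp_rot: [179.9, 0.0, 90.0]
ft_force: [-0.1, 0.5, 0.5]
finger_gap: 85.0
grip_force: 0.0
```

Emit:
servo_tool(fingers=[0.035,0.035,0.035,0.035,0.035,0.035,0.035], linear=[[0,0,0],[0,0,0],[0,0,0],[0,0,0],[0,0,0],[0,0,0],[0,0,0]], rotation=[[0,0,0],[0,0,0],[0,0,0],[0,0,0],[0,0,0],[0,0,0],[0,0,0]])

```text
time: 10.25
tool_pos: [531.4, -12.6, 83.4]
tcp_rot: [179.9, 0.0, 90.0]
ft_force: [-1.4, -0.3, 6.2]
finger_gap: 42.5
grip_force: 30.9
```

Emit:
servo_tool(fingers=[0.035,0.035,0.035,0.035,0.035,0.035,0.035,0.035,0.035], linear=[[0,0,-0.005],[0,0,-0.015],[0,0,-0.04],[0,0,-0.07],[0,0,-0.1],[0,0,-0.13],[0,0,-0.155],[0,0,-0.1685],[0,0,-0.1685]], rotation=[[0,0,0],[0,0,0],[0,0,0],[0,0,0],[0,0,0],[0,0,0],[0,0,0],[0,0,0],[0,0,0]])

```text
time: 11.15
tool_pos: [531.6, -12.6, 253.3]
tcp_rot: [179.8, 0.0, 90.0]
ft_force: [0.5, 0.3, -1.4]
finger_gap: 42.2
grip_force: 30.9
```

Emit:
servo_tool(fingers=[0.035,0.035,0.035,0.035,0.035,0.035,0.035,0.035,0.035,0.035], linear=[[0.015,0.0015,0],[0.045,0.0045,0],[0.085,0.0085,0],[0.125,0.0125,0],[0.165,0.0165,0],[0.205,0.0205,0],[0.24,0.024,0],[0.265,0.0265,0],[0.2755,0.0275,0],[0.2755,0.0275,0]], rotation=[[0,0,0],[0,0,0],[0,0,0],[0,0,0],[0,0,0],[0,0,0],[0,0,0],[0,0,0],[0,0,0],[0,0,0]])

```text
time: 12.15
tool_pos: [556.8, 264.4, 248.6]
tcp_rot: [-179.8, 0.1, 90.1]
ft_force: [0.5, 0.1, -2.3]
finger_gap: 42.5
grip_force: 30.8
```

```bash
python3 - <<'E'
from h import *
s=r.sense();print(s['tool_pos'],s['tcp_rot'],s['ft_force'],s['finger_gap'])
snap('wrist','w2.png')
E
```

```text
[556.7934872  264.44691607 248.60388489] [-1.79818536e+02  5.35727776e-02  9.01312341e+01] [ 0.52029266  0.06651835 -2.30607469] 42.50405979536895
```

View pics/w2.png

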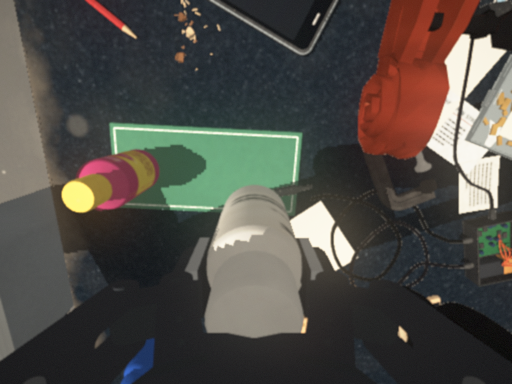

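The wrist view shows pink's base inside the mat at about (145,165) and the white bottle held upright above it. I'll lower white.

Emit:
servo_tool(fingers=[0.035,0.035,0.035,0.035,0.035,0.035,0.035,0.035,0.035,0.035], linear=[[0,0,0.02],[0,0,0.05],[0,0,0.08],[0,0,0.11],[0,0,0.135],[0,0,0.153],[0,0,0.165],[0,0,0.172],[0,0,0.1755],[0,0,0.1755]], rotation=[[0,0,0],[0,0,0],[0,0,0],[0,0,0],[0,0,0],[0,0,0],[0,0,0],[0,0,0],[0,0,0],[0,0,0]])

```text
time: 13.2
tool_pos: [558.6, 262.9, 76.2]
tcp_rot: [179.9, -0.0, 90.0]
ft_force: [0.5, -0.4, -1.1]
finger_gap: 42.4
grip_force: 30.9
```

Emit:
servo_tool(fingers=[0.035,0.035,0.058,0.058,0.058,0.058,0.058,0.058,0.058,0.058], linear=[[0,0,0.001],[0,0,0.001],[0,0,0.001],[0,0,0.001],[0,0,0.001],[0,0,-0.01],[0,0,-0.04],[0,0,-0.08],[0,0,-0.12],[0,0,-0.16]], rotation=[[0,0,0],[0,0,0],[0,0,0],[0,0,0],[0,0,0],[0,0,0],[0,0,0],[0,0,0],[0,0,0],[0,0,0]])

```text
time: 14.2
tool_pos: [557.8, 263.0, 237.8]
tcp_rot: [180.0, -0.0, 90.0]
ft_force: [0.7, -0.1, -0.5]
finger_gap: 58.0
grip_force: 0.0
```

Emit:
servo_tool(fingers=[0.085,0.085,0.085,0.085,0.085,0.085,0.085,0.085,0.085,0.085], linear=[[-0.02,-0.001,-0.005],[-0.06,-0.004,-0.005],[-0.105,-0.006,-0.005],[-0.15,-0.009,-0.005],[-0.195,-0.012,-0.005],[-0.24,-0.015,-0.005],[-0.285,-0.017,-0.005],[-0.32,-0.019,-0.005],[-0.34,-0.021,-0.005],[-0.346,-0.021,-0.005]], rotation=[[0,0,0],[0,0,0],[0,0,0],[0,0,0],[0,0,0],[0,0,0],[0,0,0],[0,0,0],[0,0,0],[0,0,0]])

```text
time: 15.2
tool_pos: [536.8, -85.2, 241.2]
tcp_rot: [180.0, 0.0, 89.8]
ft_force: [0.0, 0.4, -0.2]
finger_gap: 84.8
grip_force: 0.0
```

Emit:
servo_tool(fingers=[0.085,0.085,0.085,0.085,0.085,0.085,0.085,0.085,0.085,0.085], linear=[[0,0,0],[0,0,0.02],[0,0,0.05],[0,0,0.08],[0,0,0.11],[0,0,0.14],[0,0,0.16],[0,0,0.168],[0,0,0.172],[0,0,0.172]], rotation=[[0,0,0],[0,0,0],[0,0,0],[0,0,0],[0,0,0],[0,0,0],[0,0,0],[0,0,0],[0,0,0],[0,0,0]])

```text
time: 16.2
tool_pos: [537.5, -82.4, 68.9]
tcp_rot: [180.0, 0.0, 90.0]
ft_force: [-0.2, 0.4, -0.4]
finger_gap: 84.9
grip_force: 0.0
```

Emit:
servo_tool(fingers=[0.03,0.03,0.03,0.03,0.03,0.03,0.03], linear=[[0,0,0],[0,0,0],[0,0,0],[0,0,0],[0,0,0],[0,0,0],[0,0,0]], rotation=[[0,0,0],[0,0,0],[0,0,0],[0,0,0],[0,0,0],[0,0,0],[0,0,0]])

```text
time: 16.9
tool_pos: [537.7, -83.2, 69.3]
tcp_rot: [179.9, 0.0, 90.0]
ft_force: [-0.0, 0.2, 4.7]
finger_gap: 36.9
grip_force: 30.2
```

Emit:
servo_tool(fingers=[0.03,0.03,0.03,0.03,0.03,0.03,0.03,0.03,0.03], linear=[[0,0,-0.005],[0,0,-0.015],[0,0,-0.04],[0,0,-0.07],[0,0,-0.1],[0,0,-0.13],[0,0,-0.155],[0,0,-0.17],[0,0,-0.17]], rotation=[[0,0,0],[0,0,0],[0,0,0],[0,0,0],[0,0,0],[0,0,0],[0,0,0],[0,0,0],[0,0,0]])

```text
time: 17.8
tool_pos: [538.3, -83.3, 241.2]
tcp_rot: [179.7, 0.1, 90.0]
ft_force: [0.6, 0.4, -1.5]
finger_gap: 36.8
grip_force: 30.3
```

Emit:
servo_tool(fingers=[0.03,0.03,0.03,0.03,0.03,0.03,0.03,0.03,0.03,0.03], linear=[[0.02,-0.003,-0.01],[0.06,-0.009,-0.01],[0.1,-0.015,-0.01],[0.14,-0.021,-0.01],[0.18,-0.027,-0.01],[0.22,-0.033,-0.01],[0.26,-0.039,-0.01],[0.3,-0.045,-0.01],[0.33,-0.049,-0.01],[0.349,-0.052,-0.01]], rotation=[[0,0,0],[0,0,0],[0,0,0],[0,0,0],[0,0,0],[0,0,0],[0,0,0],[0,0,0],[0,0,0],[0,0,0]])

```text
time: 18.8
tool_pos: [483.4, 268.0, 246.0]
tcp_rot: [-179.8, 0.0, 90.1]
ft_force: [-0.6, -0.8, -0.6]
finger_gap: 36.8
grip_force: 30.3
```

```bash
python3 - <<'E'
from h import *
s=r.sense();print(s['tool_pos'],s['ft_force'],s['finger_gap'])
snap('scene','l3.png')
w=snap('wrist','w3.png')
E
```

```text
[483.44034315 267.98728103 246.00012943] [-0.64875926 -0.8078987  -0.6319671 ] 36.82211508456348
```

View pics/w3.png

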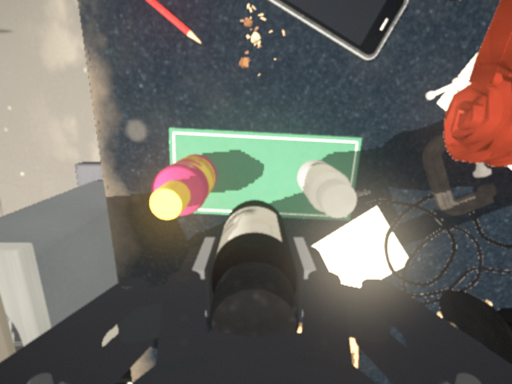

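The wrist view shows pink (205,170) and white (315,175) upright on the mat with a clear gap between them. The dark bottle goes there.

Emit:
servo_tool(fingers=[0.03,0.03,0.03,0.03,0.03,0.03,0.03,0.03,0.03,0.03], linear=[[0,0,0.02],[0,0,0.05],[0,0,0.08],[0,0,0.11],[0,0,0.14],[0,0,0.16],[0,0,0.175],[0,0,0.183],[0,0,0.187],[0,0,0.187]], rotation=[[0,0,0],[0,0,0],[0,0,0],[0,0,0],[0,0,0],[0,0,0],[0,0,0],[0,0,0],[0,0,0],[0,0,0]])

```text
time: 19.9
tool_pos: [485.5, 265.9, 61.9]
tcp_rot: [180.0, -0.0, 90.0]
ft_force: [0.8, -0.5, 0.1]
finger_gap: 36.9
grip_force: 30.4
```

Emit:
servo_tool(fingers=[0.03,0.03,0.052,0.052,0.052,0.052,0.052,0.052,0.052,0.052], linear=[[0,0,0.001],[0,0,0.001],[0,0,0.001],[0,0,0.001],[0,0,0.001],[0,0,-0.01],[0,0,-0.04],[0,0,-0.08],[0,0,-0.12],[0,0,-0.16]], rotation=[[0,0,0],[0,0,0],[0,0,0],[0,0,0],[0,0,0],[0,0,0],[0,0,0],[0,0,0],[0,0,0],[0,0,0]])

```text
time: 20.9
tool_pos: [484.6, 265.9, 223.5]
tcp_rot: [180.0, -0.0, 90.0]
ft_force: [1.3, 0.2, -0.0]
finger_gap: 52.2
grip_force: 0.0
```

Emit:
servo_tool(fingers=[0.085,0.085,0.085,0.085,0.085,0.085,0.085,0.085,0.085,0.085], linear=[[-0.02,0,-0.01],[-0.06,0,-0.03],[-0.105,0,-0.03],[-0.15,0,-0.03],[-0.195,0,-0.03],[-0.24,0,-0.03],[-0.285,0,-0.03],[-0.33,0,-0.03],[-0.375,0,-0.03],[-0.42,0,-0.03]], rotation=[[0,0,0],[0,0,0],[0,0,0],[0,0,0],[0,0,0],[0,0,0],[0,0,0],[0,0,0],[0,0,0],[0,0,0]])

```text
time: 21.9
tool_pos: [484.6, -155.7, 252.3]
tcp_rot: [180.0, 0.0, 90.0]
ft_force: [1.1, -0.3, 0.8]
finger_gap: 84.8
grip_force: 0.0
```

Emit:
servo_tool(fingers=[0.085,0.085,0.085,0.085,0.085,0.085,0.085,0.085], linear=[[-0.045,0,0],[-0.09,0,0],[-0.13,0,0],[-0.16,0,0],[-0.175,0,0],[-0.182,0,0],[-0.182,0,0],[-0.182,0,0]], rotation=[[0,0,0],[0,0,0],[0,0,0],[0,0,0],[0,0,0],[0,0,0],[0,0,0],[0,0,0]])

```text
time: 22.7
tool_pos: [485.3, -334.7, 251.4]
tcp_rot: [180.0, -0.0, 90.1]
ft_force: [-0.1, -0.4, 0.2]
finger_gap: 84.6
grip_force: 0.0
```

```bash
python3 - <<'E'
from h import *
import pickle
s=snap('wrist','w4.png');pickle.dump(s,open('w4.pkl','wb'))
t=r.sense();print(t['tool_pos'],t['tcp_rot'])
for p in[(486,-336,12),(571,-85,12),(603,-79,38)]:print(proj(s,p))
E
```

```text
[ 485.33526925 -334.61202744  251.4460701 ] [ 1.79995862e+02 -2.44439098e-02  9.00791416e+01]
(np.float64(255.0989860479932), np.float64(175.755625761241))
(np.float64(337.293422370583), np.float64(-61.58015066896897))
(np.float64(379.1295133221621), np.float64(-85.57684476769779))
```

View pics/w4.png

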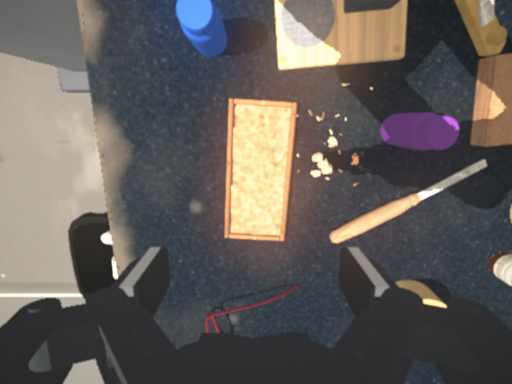

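```bash
python3 - <<'E'
from h import *
import pickle
s=pickle.load(open('w4.pkl','rb'))
m=cv2.inRange(cv2.cvtColor(s['frame'],cv2.COLOR_RGB2HSV),(5,70,90),(25,255,255));k=np.zeros_like(m);k[85:250,215:305]=m[85:250,215:305]
k=cv2.morphologyEx(k,cv2.MORPH_OPEN,np.ones((3,3)))
h=cv2.convexHull(max(cv2.findContours(k,0,1)[0],key=cv2.contourArea))
q=cv2.approxPolyDP(h,0.02*cv2.arcLength(h,True),True)[:,0];P=np.array([ray(s,*p,12)[:2] for p in q])
print(q.tolist(),P.round(1).tolist(),P.mean(0))
for i in range(len(P)): e=P[i]-P[i-1];print(np.linalg.norm(e).round(1),np.degrees(np.arctan2(e[1],e[0])).round(1))
E
```

```text
[[299, 102], [287, 236], [225, 238], [228, 98]] [[538.2, -246.5], [529.5, -419.0], [445.2, -422.1], [453.5, -242.0]] [ 491.62527944 -332.41581875]
84.8 -3.0
172.8 -92.9
84.4 -177.9
180.2 87.4
```

The holder is clear in the wrist view, centred near (261,170) with yaw about −2.7°. That puts its centre at about (490,−334). I'll go to the stone and look down at it.

Emit:
servo_tool(fingers=[0.085,0.085,0.085,0.085,0.085,0.085,0.085,0.085,0.085,0.085], linear=[[0.02,0.009,0],[0.06,0.027,0],[0.1,0.045,0],[0.14,0.063,0],[0.18,0.082,0],[0.215,0.097,0],[0.24,0.109,0],[0.256,0.116,0],[0.256,0.116,0],[0.256,0.116,0]], rotation=[[0,0,0],[0,0,-1],[0,0,-2],[0,0,-3],[0,0,-4],[0,0,-5],[0,0,-5.5],[0,0,-5.5],[0,0,-5.5],[0,0,-5.5]])

```text
time: 23.75
tool_pos: [600.7, -79.8, 251.3]
tcp_rot: [-180.0, 0.0, 95.6]
ft_force: [-0.8, 0.1, 0.1]
finger_gap: 84.9
grip_force: 0.0
```

```bash
python3 - <<'E'
from h import *
import pickle
s=snap('wrist','w5.png');pickle.dump(s,open('w5.pkl','wb'))
t=r.sense();print(t['tool_pos'],t['tcp_rot'])
print(proj(s,(601,-80,38)))
E
```

```text
[600.64447213 -80.4995353  251.31890416] [-1.79980063e+02  2.75776653e-02  9.54884160e+01]
(np.float64(254.78096690202702), np.float64(179.03817567074677))
```

View pics/w5.png

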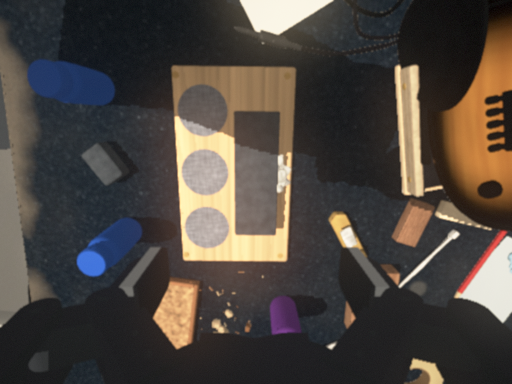

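The wrist view shows the stone's top corners at (235,111), (280,111), (277,235) and (235,235). The empty pads are at (203,109), (205,172) and (208,227).

```bash
python3 - <<'E'
from h import *
import pickle
s=pickle.load(open('w5.pkl','rb'))
P=np.array([ray(s,*p,38)[:2] for p in[(235,111),(280,111),(277,235),(235,235)]]);print(P.round(1),P.mean(0))
for p in[(203,109),(205,172),(208,227)]:print(ray(s,*p,12).round(1))
E
```

```text
[[ 5.714e+02 -5.000e+00]
 [ 6.215e+02 -2.000e-01]
 [ 6.359e+02 -1.488e+02]
 [ 5.832e+02 -1.539e+02]] [602.99845433 -76.96968453]
[531.3  -6.1  12. ]
[537.5 -82.5  12. ]
[ 545.3 -157.    12. ]
```

Emit:
servo_tool(fingers=[0.085,0.085,0.085,0.085,0.085,0.085,0.085,0.085,0.085,0.085], linear=[[0.002,0.002,0.02],[0.0023,0.0022,0.05],[0.0023,0.0022,0.09],[0.0023,0.0022,0.13],[0.0023,0.0022,0.16],[0.0023,0.0022,0.185],[0.0023,0.0022,0.2],[0.0023,0.0022,0.208],[0.0023,0.0022,0.211],[0.0023,0.0022,0.211]], rotation=[[0,0,0],[0,0,0],[0,0,0],[0,0,0],[0,0,0],[0,0,0],[0,0,0],[0,0,0],[0,0,0],[0,0,0]])

```text
time: 24.8
tool_pos: [603.6, -77.9, 41.1]
tcp_rot: [179.9, 0.0, 95.5]
ft_force: [0.4, 1.4, 0.5]
finger_gap: 85.6
grip_force: 0.0
```

Emit:
servo_tool(fingers=[0.045,0.045,0.045,0.045,0.045,0.045,0.045,0.045], linear=[[0,0,0],[0,0,0],[0,0,0],[0,0,0],[0,0,0],[0,0,0],[0,0,0],[0,0,0]], rotation=[[0,0,0],[0,0,0],[0,0,0],[0,0,0],[0,0,0],[0,0,0],[0,0,0],[0,0,0]], force=60)

```text
time: 25.6
tool_pos: [603.9, -77.6, 41.8]
tcp_rot: [179.9, 0.0, 95.5]
ft_force: [-1.4, 0.1, 5.9]
finger_gap: 50.3
grip_force: 65.6
```

Emit:
servo_tool(fingers=[0.045,0.045,0.045,0.045,0.045,0.045,0.045,0.045], linear=[[0,0,-0.005],[0,0,-0.02],[0,0,-0.045],[0,0,-0.075],[0,0,-0.1],[0,0,-0.12],[0,0,-0.13],[0,0,-0.13]], rotation=[[0,0,0],[0,0,0],[0,0,0],[0,0,0],[0,0,0],[0,0,0],[0,0,0],[0,0,0]])

```text
time: 26.4
tool_pos: [603.9, -77.6, 172.4]
tcp_rot: [179.8, 0.1, 95.5]
ft_force: [0.0, 0.6, -6.0]
finger_gap: 50.1
grip_force: 64.3
```

Emit:
servo_tool(fingers=[0.045,0.045,0.045,0.045,0.045,0.045,0.045,0.045,0.045,0.045], linear=[[-0.014,-0.008,0],[-0.04,-0.022,0],[-0.075,-0.042,0],[-0.11,-0.062,0],[-0.145,-0.081,0],[-0.18,-0.101,0],[-0.21,-0.118,0],[-0.232,-0.13,0],[-0.2445,-0.137,0],[-0.2445,-0.137,0]], rotation=[[0,0,0],[0,0,1],[0,0,2],[0,0,3],[0,0,4],[0,0,5],[0,0,6],[0,0,7],[0,0,8.2],[0,0,8.2]])

```text
time: 27.4
tool_pos: [488.2, -335.4, 168.7]
tcp_rot: [-179.9, -0.1, 87.1]
ft_force: [-0.1, 0.8, -7.2]
finger_gap: 50.2
grip_force: 64.3
```

```bash
python3 - <<'E'
from h import *
import pickle
s=snap('wrist','w6.png');pickle.dump(s,open('w6.pkl','wb'))
t=r.sense();print(t['tool_pos'],t['tcp_rot'],t['ft_force'],t['wrist_torque'],t['finger_gap'])
E
```

```text
[ 488.9882996  -334.16434146  168.94958257] [-1.79903523e+02 -8.95263849e-02  8.71961895e+01] [ 0.06058378  0.67035304 -6.5952577 ] [ 0.0095691  -0.02699755  0.05087925] 50.1934301800494
```

View pics/w6.png

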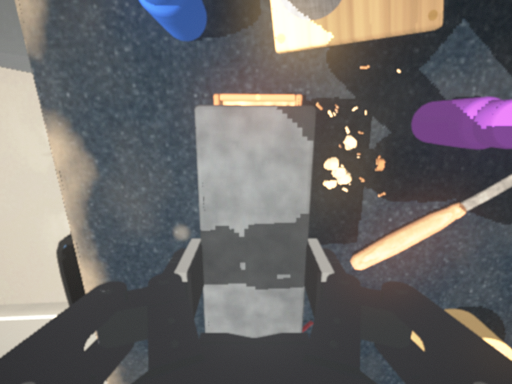

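The stone is held level. Its +y end corners are at (196,107) and (315,107), and the holder's end edge shows at (213,94)–(303,94).

```bash
python3 - <<'E'
from h import *
import pickle
s=pickle.load(open('w6.pkl','rb'))
for p,z in[((213,94),12),((303,94),12),((196,107),167),((315,107),167)]:print(ray(s,*p,z).round(1))
E
```

```text
[ 454.2 -242.5   12. ]
[ 536.6 -246.7   12. ]
[ 467.1 -259.9  167. ]
[ 516.6 -262.4  167. ]
```

Emit:
servo_tool(fingers=[0.045,0.045,0.045,0.045,0.045,0.045,0.045,0.045,0.045,0.045], linear=[[0.0015,0.0015,0.01],[0.0015,0.0015,0.03],[0.0015,0.0015,0.055],[0.0015,0.0015,0.08],[0.0015,0.0015,0.1],[0.0015,0.0015,0.115],[0.0015,0.0015,0.124],[0.0015,0.0015,0.13],[0.0015,0.0015,0.134],[0.0015,0.0015,0.134]], rotation=[[0,0,0],[0,0,0],[0,0,0],[0,0,0],[0,0,0],[0,0,0],[0,0,0],[0,0,0],[0,0,0],[0,0,0]])

```text
time: 28.45
tool_pos: [491.8, -332.6, 36.4]
tcp_rot: [180.0, 0.0, 87.3]
ft_force: [-0.2, 0.1, -6.9]
finger_gap: 50.6
grip_force: 64.2
```

Emit:
servo_tool(fingers=[0.045,0.045,0.045], linear=[[0,0,0.001],[0,0,0.001],[0,0,0.001]], rotation=[[0,0,0],[0,0,0],[0,0,0]])

```text
time: 28.75
tool_pos: [491.9, -332.9, 35.9]
tcp_rot: [180.0, 0.0, 87.3]
ft_force: [-0.5, -0.1, -5.9]
finger_gap: 50.1
grip_force: 64.2
```

Emit:
servo_tool(fingers=[0.045,0.045,0.068,0.068,0.068,0.068,0.068,0.068,0.068,0.068], linear=[[0,0,0.001],[0,0,0.0015],[0,0,0.0015],[0,0,0.0015],[0,0,0.0015],[0,0,-0.01],[0,0,-0.04],[0,0,-0.08],[0,0,-0.13],[0,0,-0.18]], rotation=[[0,0,0],[0,0,0],[0,0,0],[0,0,0],[0,0,0],[0,0,0],[0,0,0],[0,0,0],[0,0,0],[0,0,0]])

```text
time: 29.75
tool_pos: [491.2, -332.3, 217.7]
tcp_rot: [-180.0, -0.0, 87.3]
ft_force: [1.7, -0.4, 0.7]
finger_gap: 68.0
grip_force: 0.0
```

```bash
python3 - <<'E'
from h import *
import pickle
s=snap('wrist');t=snap('side')
pickle.dump((s,t),open('w7.pkl','wb'))
a=s['frame'];b=t['frame'];print(r.sense()['tool_pos'])
cv2.imwrite('pics/w7.png',np.hstack([cv2.resize(a,(400,300)),cv2.resize(b,(400,300))])[:,:,::-1])
E
```

```text
[ 495.243049   -335.44932002  226.29629338]
```

View pics/w7.png

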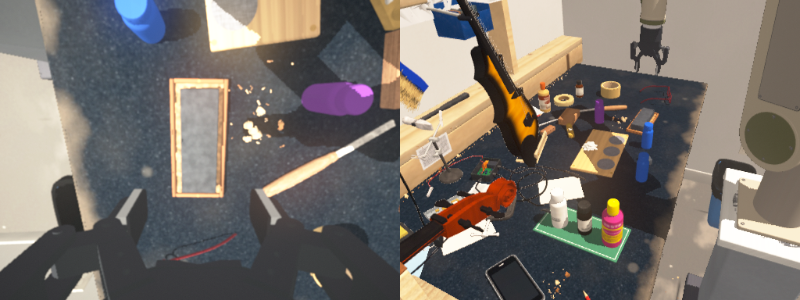

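The stone sits inside the holder's rim with cork showing on both sides. All three bottles stand on the mat. Returning them begins with dark.

Emit:
servo_tool(fingers=[0.068,0.068,0.068,0.068,0.068,0.068,0.068,0.068,0.068,0.068], linear=[[0.02,-0.001,-0.02],[0.06,-0.0035,-0.035],[0.105,-0.006,-0.035],[0.15,-0.0087,-0.035],[0.195,-0.0113,-0.035],[0.24,-0.0139,-0.035],[0.285,-0.0165,-0.035],[0.33,-0.019,-0.035],[0.375,-0.0217,-0.035],[0.42,-0.0243,-0.035]], rotation=[[0,0,0],[0,0,-1],[0,0,-2],[0,0,-2.7],[0,0,-2.7],[0,0,-2.7],[0,0,-2.7],[0,0,-2.7],[0,0,-2.7],[0,0,-2.7]])

```text
time: 30.85
tool_pos: [486.9, 89.9, 251.3]
tcp_rot: [179.9, -0.0, 90.0]
ft_force: [0.6, -0.2, -0.0]
finger_gap: 68.2
grip_force: 0.0
```

Emit:
servo_tool(fingers=[0.058,0.058,0.058,0.058,0.058,0.058,0.058,0.058], linear=[[0.045,0,0],[0.09,0,0],[0.13,0,0],[0.16,0,0],[0.172,0,0],[0.178,0,0],[0.178,0,0],[0.178,0,0]], rotation=[[0,0,0],[0,0,0],[0,0,0],[0,0,0],[0,0,0],[0,0,0],[0,0,0],[0,0,0]])

```text
time: 31.65
tool_pos: [487.4, 265.0, 250.4]
tcp_rot: [180.0, 0.0, 89.9]
ft_force: [-0.2, 0.6, -0.1]
finger_gap: 57.9
grip_force: 0.0
```

Emit:
servo_tool(fingers=[0.058,0.058,0.058,0.058,0.058,0.058,0.058,0.058,0.058,0.058], linear=[[0,-0.0019,0.02],[0,-0.0019,0.05],[0,-0.0019,0.085],[0,-0.0019,0.12],[0,-0.0019,0.15],[0,-0.0019,0.172],[0,-0.0019,0.183],[0,-0.0019,0.188],[0,-0.0019,0.19],[0,-0.0019,0.19]], rotation=[[0,0,0],[0,0,0],[0,0,0],[0,0,0],[0,0,0],[0,0,0],[0,0,0],[0,0,0],[0,0,0],[0,0,0]])

```text
time: 32.65
tool_pos: [489.9, 266.0, 65.1]
tcp_rot: [179.5, -0.1, 89.9]
ft_force: [5.8, -2.5, 17.6]
finger_gap: 58.2
grip_force: 7.9
```

Emit:
servo_tool(fingers=[0.03,0.03,0.03,0.03,0.03,0.03], linear=[[0,0,0],[0,0,0],[0,0,0],[0,0,0],[0,0,0],[0,0,0]], rotation=[[0,0,0],[0,0,0],[0,0,0],[0,0,0],[0,0,0],[0,0,0]], force=30)

```text
time: 33.25
tool_pos: [486.6, 265.7, 62.1]
tcp_rot: [179.9, -0.0, 89.9]
ft_force: [-1.1, -2.0, 10.7]
finger_gap: 37.4
grip_force: 29.3
```

Emit:
servo_tool(fingers=[0.03,0.03,0.03,0.03,0.03,0.03,0.03,0.03,0.03], linear=[[0,0,-0.005],[0,0,-0.015],[0,0,-0.04],[0,0,-0.07],[0,0,-0.1],[0,0,-0.13],[0,0,-0.16],[0,0,-0.18],[0,0,-0.19]], rotation=[[0,0,0],[0,0,0],[0,0,0],[0,0,0],[0,0,0],[0,0,0],[0,0,0],[0,0,0],[0,0,0]])

```text
time: 34.15
tool_pos: [485.9, 266.2, 253.2]
tcp_rot: [179.8, -0.1, 90.0]
ft_force: [1.3, 0.7, -1.3]
finger_gap: 37.0
grip_force: 30.3
```

The descent met a 17 N contact, so I'm checking the bottles before going on.

```bash
python3 - <<'E'
from h import *
import pickle
ss=[snap(n) for n in('wrist','side','scene')]
pickle.dump(ss,open('w8.pkl','wb'))
w,b,c=[x['frame'] for x in ss]
A=cv2.resize(w,(400,300))
B=cv2.resize(b[160:340,120:360],(400,300),interpolation=cv2.INTER_CUBIC)
C=cv2.resize(c[90:210,110:270],(400,300),interpolation=cv2.INTER_CUBIC)
D=cv2.resize(b,(400,300))
cv2.imwrite('pics/w8.png',np.vstack([np.hstack([A,B]),np.hstack([C,D])])[:,:,::-1])
for n,p in [('pinkcap',(408,270,139)),('whitecap',(558,263,119))]: print(n,[proj(x,p) for x in ss[1:]])
E
```

```text
pinkcap [(np.float64(272.7661774377809), np.float64(259.72653567576714)), (np.float64(139.38418093828443), np.float64(134.90791193261754))]
whitecap [(np.float64(201.70102246755192), np.float64(244.0802629443795)), (np.float64(186.28816745938968), np.float64(120.03742777619209))]
```

View pics/w8.png

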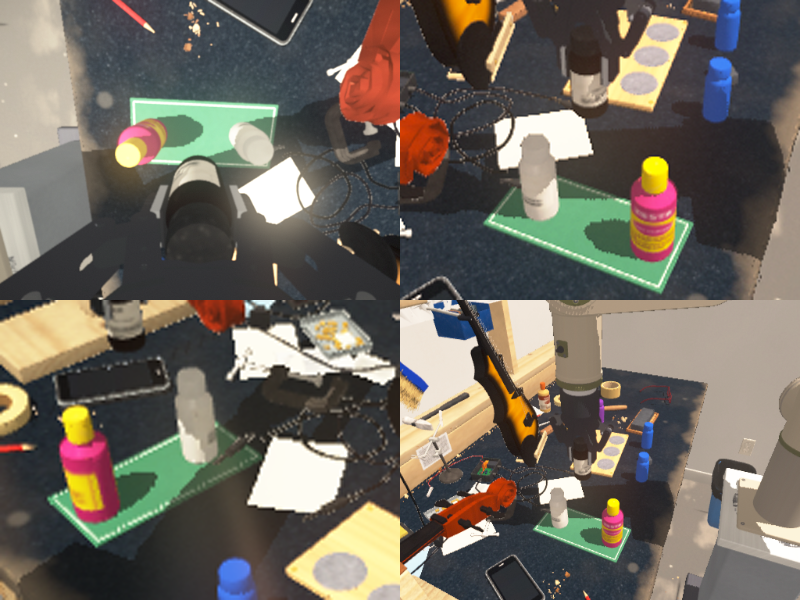

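All bottles are upright: pink at (652,208) and white at (540,180) in the side crop, with dark held vertical. I'll compare dark's position in the grip with the earlier carry, numerically.

```bash
python3 - <<'E'
from h import *
import pickle
a=cv2.imread('pics/w3.png');ss=pickle.load(open('w8.pkl','rb'));b=np.ascontiguousarray(ss[0]['frame'][:,:,::-1])
f=lambda im:(cv2.inRange(cv2.cvtColor(im,cv2.COLOR_BGR2HSV),(0,0,90),(180,80,255)))
for im in(a,b):
    m=f(im)[195:270,214:292];n,l,st,ce=cv2.connectedComponentsWithStats(m);i=1+st[1:,4].argmax();print(st[i],ce[i])
for y0,y1,x0,x1 in[(235,335,205,305),(195,335,205,305)]:
    t=a[y0:y1,x0:x1];R=cv2.matchTemplate(b,t,cv2.TM_CCOEFF_NORMED);_,v,_,p=cv2.minMaxLoc(R);print(v,p[0]-x0,p[1]-y0)
# caps of pink, side+scene+wrist
for s in ss[1:]:
    h=cv2.cvtColor(s['frame'],cv2.COLOR_RGB2HSV);m=cv2.inRange(h,(18,130,120),(35,255,255))
    n,l,st,ce=cv2.connectedComponentsWithStats(m)
    for i in range(1,n):
        if st[i,4]>60 and (250<st[i,0]<290 and 240<st[i,1]<300 or 120<st[i,0]<150 and 120<st[i,1]<150): print(st[i],ce[i])
E
```

```text
[   0    0   78   59 2678] [36.2386109  20.96303211]
[   0    0   78   58 2498] [35.99639712 20.04203363]
0.9574347138404846 0 -2
0.9722040295600891 0 -2
[265 254  16  22 309] [272.31067961 264.43365696]
[258 287  28  24 292] [271.20890411 301.35273973]
[135 132  12  16 154] [140.5        139.19480519]
```

Emit:
servo_tool(fingers=[0.03,0.03,0.03,0.03,0.03,0.03,0.03,0.03,0.03,0.03], linear=[[-0.02,0.003,0],[-0.06,0.009,0],[-0.1,0.015,0],[-0.14,0.021,0],[-0.18,0.027,0],[-0.22,0.033,0],[-0.26,0.039,0],[-0.3,0.045,0],[-0.33,0.049,0],[-0.349,0.052,0]], rotation=[[0,0,0],[0,0,0],[0,0,0],[0,0,0],[0,0,0],[0,0,0],[0,0,0],[0,0,0],[0,0,0],[0,0,0]])

```text
time: 35.3
tool_pos: [536.1, -85.1, 247.8]
tcp_rot: [-179.8, -0.0, 89.9]
ft_force: [0.1, 0.8, -1.4]
finger_gap: 37.1
grip_force: 30.3
```

Emit:
servo_tool(fingers=[0.03,0.03,0.03,0.03,0.03,0.03,0.03,0.03,0.03,0.03], linear=[[0,0,0.01],[0,0,0.04],[0,0,0.07],[0,0,0.1],[0,0,0.13],[0,0,0.155],[0,0,0.17],[0,0,0.178],[0,0,0.181],[0,0,0.181]], rotation=[[0,0,0],[0,0,0],[0,0,0],[0,0,0],[0,0,0],[0,0,0],[0,0,0],[0,0,0],[0,0,0],[0,0,0]])

```text
time: 36.3
tool_pos: [537.3, -82.5, 70.0]
tcp_rot: [180.0, -0.0, 90.0]
ft_force: [0.1, 0.4, -0.3]
finger_gap: 37.1
grip_force: 30.9
```

Emit:
servo_tool(fingers=[0.03,0.03,0.03], linear=[[0,0,0.0005],[0,0,0.001],[0,0,0.001]], rotation=[[0,0,0],[0,0,0],[0,0,0]])

```text
time: 36.6
tool_pos: [537.9, -82.7, 69.8]
tcp_rot: [179.9, 0.0, 90.0]
ft_force: [-4.4, 1.8, 9.2]
finger_gap: 36.6
grip_force: 32.0
```

Emit:
servo_tool(fingers=[0.03,0.056,0.056,0.056,0.056,0.056,0.056,0.056,0.056,0.056], linear=[[0,0,-0.0005],[0,0,-0.0005],[0,0,-0.0005],[0,0,-0.0005],[0,0,-0.005],[0,0,-0.03],[0,0,-0.06],[0,0,-0.1],[0,0,-0.14],[0,0,-0.18]], rotation=[[0,0,0],[0,0,0],[0,0,0],[0,0,0],[0,0,0],[0,0,0],[0,0,0],[0,0,0],[0,0,0],[0,0,0]])

```text
time: 37.6
tool_pos: [536.9, -82.8, 250.1]
tcp_rot: [180.0, 0.0, 90.0]
ft_force: [1.4, -0.2, 0.1]
finger_gap: 56.0
grip_force: 0.0
```

Emit:
servo_tool(fingers=[0.08,0.08,0.08,0.08,0.08,0.08,0.08,0.08,0.08,0.08], linear=[[0.02,0.001,0],[0.06,0.004,0],[0.105,0.006,0],[0.15,0.009,0],[0.195,0.012,0],[0.24,0.015,0],[0.285,0.017,0],[0.32,0.019,0],[0.34,0.021,0],[0.346,0.021,0]], rotation=[[0,0,0],[0,0,0],[0,0,0],[0,0,0],[0,0,0],[0,0,0],[0,0,0],[0,0,0],[0,0,0],[0,0,0]])

```text
time: 38.6
tool_pos: [557.8, 265.4, 248.2]
tcp_rot: [-180.0, -0.0, 90.2]
ft_force: [-0.3, -0.0, 0.1]
finger_gap: 79.8
grip_force: 0.0
```

Emit:
servo_tool(fingers=[0.08,0.08,0.08,0.08,0.08,0.08,0.08,0.08,0.08,0.08], linear=[[0,0,0],[0,0,0.02],[0,0,0.05],[0,0,0.08],[0,0,0.11],[0,0,0.14],[0,0,0.16],[0,0,0.17],[0,0,0.174],[0,0,0.174]], rotation=[[0,0,0],[0,0,0],[0,0,0],[0,0,0],[0,0,0],[0,0,0],[0,0,0],[0,0,0],[0,0,0],[0,0,0]])

```text
time: 39.6
tool_pos: [558.6, 262.5, 74.8]
tcp_rot: [180.0, -0.0, 90.0]
ft_force: [-0.1, -0.0, 0.4]
finger_gap: 80.1
grip_force: 0.0
```

Emit:
servo_tool(fingers=[0.035,0.035,0.035,0.035,0.035,0.035,0.035], linear=[[0,0,0],[0,0,0],[0,0,0],[0,0,0],[0,0,0],[0,0,0],[0,0,0]], rotation=[[0,0,0],[0,0,0],[0,0,0],[0,0,0],[0,0,0],[0,0,0],[0,0,0]])

```text
time: 40.3
tool_pos: [559.3, 263.5, 75.8]
tcp_rot: [179.9, -0.0, 90.0]
ft_force: [0.3, -0.1, 6.9]
finger_gap: 42.5
grip_force: 31.3
```

Emit:
servo_tool(fingers=[0.035,0.035,0.035,0.035,0.035,0.035,0.035,0.035,0.035], linear=[[0,0,-0.005],[0,0,-0.015],[0,0,-0.04],[0,0,-0.07],[0,0,-0.1],[0,0,-0.13],[0,0,-0.16],[0,0,-0.18],[0,0,-0.18]], rotation=[[0,0,0],[0,0,0],[0,0,0],[0,0,0],[0,0,0],[0,0,0],[0,0,0],[0,0,0],[0,0,0]])

```text
time: 41.2
tool_pos: [559.8, 263.8, 259.0]
tcp_rot: [179.6, -0.1, 90.0]
ft_force: [1.1, 0.4, -1.7]
finger_gap: 42.2
grip_force: 30.9
```

Emit:
servo_tool(fingers=[0.035,0.035,0.035,0.035,0.035,0.035,0.035,0.035,0.035,0.035], linear=[[-0.015,-0.0015,0],[-0.045,-0.0045,0],[-0.085,-0.0085,0],[-0.125,-0.0125,0],[-0.165,-0.0165,0],[-0.205,-0.0205,0],[-0.24,-0.024,0],[-0.265,-0.0265,0],[-0.2755,-0.0275,0],[-0.2755,-0.0275,0]], rotation=[[0,0,0],[0,0,0],[0,0,0],[0,0,0],[0,0,0],[0,0,0],[0,0,0],[0,0,0],[0,0,0],[0,0,0]])

```text
time: 42.2
tool_pos: [529.6, -13.8, 252.7]
tcp_rot: [-179.9, -0.0, 89.9]
ft_force: [-0.5, -0.4, -1.2]
finger_gap: 42.3
grip_force: 30.8
```

Emit:
servo_tool(fingers=[0.035,0.035,0.035,0.035,0.035,0.035,0.035,0.035,0.035,0.035], linear=[[0,0,0.01],[0,0,0.04],[0,0,0.07],[0,0,0.1],[0,0,0.13],[0,0,0.15],[0,0,0.163],[0,0,0.168],[0,0,0.171],[0,0,0.171]], rotation=[[0,0,0],[0,0,0],[0,0,0],[0,0,0],[0,0,0],[0,0,0],[0,0,0],[0,0,0],[0,0,0],[0,0,0]])

```text
time: 43.2
tool_pos: [531.4, -11.9, 84.3]
tcp_rot: [179.9, -0.0, 90.0]
ft_force: [-1.1, -0.5, -1.3]
finger_gap: 42.4
grip_force: 30.9
```

Emit:
servo_tool(fingers=[0.035,0.035], linear=[[0,0,0.0005],[0,0,0.0005]], rotation=[[0,0,0],[0,0,0]])

```text
time: 43.4
tool_pos: [531.7, -12.3, 83.8]
tcp_rot: [179.9, 0.0, 90.0]
ft_force: [1.1, 1.1, 0.3]
finger_gap: 42.3
grip_force: 31.1
```

Emit:
servo_tool(fingers=[0.035,0.062,0.062,0.062,0.062,0.062,0.062,0.062,0.062,0.062], linear=[[0,0,0.0003],[0,0,0.0003],[0,0,0.0003],[0,0,0.0003],[0,0,-0.005],[0,0,-0.03],[0,0,-0.06],[0,0,-0.1],[0,0,-0.14],[0,0,-0.17]], rotation=[[0,0,0],[0,0,0],[0,0,0],[0,0,0],[0,0,0],[0,0,0],[0,0,0],[0,0,0],[0,0,0],[0,0,0]])

```text
time: 44.4
tool_pos: [531.2, -12.5, 256.1]
tcp_rot: [179.8, 0.0, 90.0]
ft_force: [-0.2, -0.3, -0.6]
finger_gap: 62.1
grip_force: 0.0
```

Emit:
servo_tool(fingers=[0.08,0.08,0.08,0.08,0.08,0.08,0.08,0.08,0.08,0.08], linear=[[0.02,-0.009,0],[0.06,-0.026,0],[0.1,-0.043,0],[0.14,-0.061,0],[0.18,-0.078,0],[0.22,-0.095,0],[0.255,-0.11,0],[0.275,-0.119,0],[0.2825,-0.1225,0],[0.2825,-0.1225,0]], rotation=[[0,0,0],[0,0,0],[0,0,0],[0,0,0],[0,0,0],[0,0,0],[0,0,0],[0,0,0],[0,0,0],[0,0,0]])

```text
time: 45.4
tool_pos: [407.9, 270.7, 253.0]
tcp_rot: [180.0, 0.0, 90.1]
ft_force: [-0.4, 0.9, 0.4]
finger_gap: 80.2
grip_force: 0.0
```

Emit:
servo_tool(fingers=[0.08,0.08,0.08,0.08,0.08,0.08,0.08,0.08,0.08,0.08], linear=[[0,0,0.01],[0,0,0.03],[0,0,0.06],[0,0,0.09],[0,0,0.12],[0,0,0.145],[0,0,0.157],[0,0,0.162],[0,0,0.163],[0,0,0.163]], rotation=[[0,0,0],[0,0,0],[0,0,0],[0,0,0],[0,0,0],[0,0,0],[0,0,0],[0,0,0],[0,0,0],[0,0,0]])

```text
time: 46.4
tool_pos: [409.2, 270.3, 90.9]
tcp_rot: [179.9, -0.0, 90.0]
ft_force: [-0.6, 0.3, -0.0]
finger_gap: 79.9
grip_force: 0.0
```

Emit:
servo_tool(fingers=[0.045,0.045,0.045,0.045,0.045,0.045,0.045], linear=[[0,0,0],[0,0,0],[0,0,0],[0,0,0],[0,0,0],[0,0,0],[0,0,0]], rotation=[[0,0,0],[0,0,0],[0,0,0],[0,0,0],[0,0,0],[0,0,0],[0,0,0]])

```text
time: 47.1
tool_pos: [409.0, 270.6, 91.0]
tcp_rot: [179.9, -0.1, 90.0]
ft_force: [-0.8, 0.2, 5.8]
finger_gap: 49.1
grip_force: 30.7
```

Emit:
servo_tool(fingers=[0.045,0.045,0.045,0.045,0.045,0.045,0.045,0.045,0.045], linear=[[0,0,-0.005],[0,0,-0.015],[0,0,-0.04],[0,0,-0.07],[0,0,-0.1],[0,0,-0.13],[0,0,-0.155],[0,0,-0.165],[0,0,-0.165]], rotation=[[0,0,0],[0,0,0],[0,0,0],[0,0,0],[0,0,0],[0,0,0],[0,0,0],[0,0,0],[0,0,0]])

```text
time: 48.0
tool_pos: [409.0, 270.5, 256.6]
tcp_rot: [179.8, -0.1, 90.0]
ft_force: [-0.3, 0.2, -2.4]
finger_gap: 49.6
grip_force: 31.8
```

Emit:
servo_tool(fingers=[0.045,0.045,0.045,0.045,0.045,0.045,0.045,0.045,0.045,0.045], linear=[[-0.015,0.005,0],[-0.045,0.014,0],[-0.085,0.027,0],[-0.125,0.04,0],[-0.165,0.052,0],[-0.205,0.065,0],[-0.245,0.078,0],[-0.285,0.09,0],[-0.325,0.103,0],[-0.36,0.114,0]], rotation=[[0,0,0],[0,0,0],[0,0,0],[0,0,0],[0,0,0],[0,0,0],[0,0,0],[0,0,0],[0,0,0],[0,0,0]])

```text
time: 49.0
tool_pos: [521.5, -91.8, 252.4]
tcp_rot: [-179.8, -0.0, 90.0]
ft_force: [0.9, -0.0, -1.6]
finger_gap: 49.5
grip_force: 31.8
```

Emit:
servo_tool(fingers=[0.045,0.045,0.045,0.045,0.045,0.045,0.045,0.045,0.045,0.045], linear=[[-0.03,0.01,0],[-0.055,0.018,0],[-0.068,0.022,0],[-0.068,0.022,0],[-0.068,0.022,0.02],[-0.068,0.022,0.05],[-0.068,0.022,0.08],[-0.068,0.022,0.11],[-0.068,0.022,0.13],[-0.068,0.022,0.135]], rotation=[[0,0,0],[0,0,0],[0,0,0],[0,0,0],[0,0,0],[0,0,0],[0,0,0],[0,0,0],[0,0,0],[0,0,0]])

```text
time: 50.0
tool_pos: [541.7, -155.4, 116.0]
tcp_rot: [-179.7, -0.2, 90.1]
ft_force: [-1.1, 1.0, -2.7]
finger_gap: 49.6
grip_force: 31.8
```

Emit:
servo_tool(fingers=[0.045,0.045,0.045,0.045,0.045,0.045], linear=[[0,0,0.006],[0,0,0.012],[0,0,0.017],[0,0,0.02],[0,0,0.0215],[0,0,0.0215]], rotation=[[0,0,0],[0,0,0],[0,0,0],[0,0,0],[0,0,0],[0,0,0]])

```text
time: 50.6
tool_pos: [544.6, -158.1, 99.1]
tcp_rot: [180.0, 0.0, 90.0]
ft_force: [-1.5, 0.4, 2.9]
finger_gap: 49.4
grip_force: 32.2
```

Contact has begun, so I'll release and retreat.

Emit:
servo_tool(fingers=[0.045,0.07,0.07,0.07,0.07,0.07,0.07,0.07,0.07,0.07], linear=[[0,0,0],[0,0,0],[0,0,0],[0,0,0],[0,0,-0.005],[0,0,-0.03],[0,0,-0.06],[0,0,-0.1],[0,0,-0.14],[0,0,-0.17]], rotation=[[0,0,0],[0,0,0],[0,0,0],[0,0,0],[0,0,0],[0,0,0],[0,0,0],[0,0,0],[0,0,0],[0,0,0]])

```text
time: 51.6
tool_pos: [544.8, -158.1, 271.8]
tcp_rot: [179.8, 0.1, 90.0]
ft_force: [1.0, 0.4, -0.4]
finger_gap: 70.1
grip_force: 0.0
```

Emit:
servo_tool(fingers=[0.07,0.07,0.07,0.07,0.07,0.07], linear=[[0,0,0],[0,0,0],[0,0,0],[0,0,0],[0,0,0],[0,0,0]], rotation=[[0,0,0],[0,0,0],[0,0,0],[0,0,0],[0,0,0],[0,0,0]])

```text
time: 52.2
tool_pos: [543.9, -157.7, 267.4]
tcp_rot: [-179.9, -0.0, 90.0]
ft_force: [-0.0, 0.5, -0.5]
finger_gap: 70.2
grip_force: 0.0
```

```bash
python3 - <<'E'
from h import *
import pickle
ss=[snap(n,'end_'+n+'.png') for n in('wrist','scene','side')]
d=pickle.load(open('s0.pkl','rb'));o=[pickle.load(open('w1.pkl','rb')),d['scene'],d['side']]
print(r.sense()['tool_pos'])
R={'scene':dict(white=(238,160,257,208),dark=(259,180,278,217),pink=(281,182,306,233)),'side':dict(white=(254,168,274,217),pink=(268,135,289,170))}
for n,s,p in(('scene',ss[1],o[1]),('side',ss[2],o[2])):
    for k,(x0,y0,x1,y1) in R[n].items():
        t=p['frame'][y0:y1,x0:x1];c=cv2.matchTemplate(s['frame'][y0-25:y1+25,x0-25:x1+25],t,cv2.TM_CCOEFF_NORMED);_,v,_,l=cv2.minMaxLoc(c);print(n,k,round(v,3),l[0]-25,l[1]-25)
print(ss[0]['camera_from_world'][:3,3]-o[0]['camera_from_world'][:3,3])
for k,(x0,y0,x1,y1) in dict(pink=(228,152,286,222),dark=(226,86,274,136),white=(216,25,274,72)).items():
    t=o[0]['frame'][y0:y1,x0:x1];c=cv2.matchTemplate(ss[0]['frame'][max(0,y0-25):y1+25,x0-25:x1+25],t,cv2.TM_CCOEFF_NORMED);_,v,_,l=cv2.minMaxLoc(c);print('wrist',k,round(v,3),l[0]-25,l[1]-min(25,y0))
E
```

```text
[ 544.13657086 -157.83260962  268.01635894]
scene white 0.707 0 0
scene dark 0.888 -1 0
scene pink 0.816 0 0
side white 0.48 0 0
side pink 0.989 0 0
[ -0.70431388   5.284004   -17.15358999]
wrist pink 0.843 0 -3
wrist dark 0.97 -1 -1
wrist white 0.906 0 3
```

```bash
python3 -c "
from bench import r
print(r.hand_in())"
```

```text
the job is handed in; nothing more can be done
None
```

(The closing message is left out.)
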